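# Rack a cast glass slab in the leaning transit rack

### The job

Take the thick cast glass slab off the little easel and put it away in the one empty slot of the leaning wooden rack: keep hold of it until its lower edge is well down in the slot, then press it gently along the slot, past the sprung keeper, until it is fully home on the cork at the bottom. It is glass: do not drop it or ram it against the rack, do not disturb the two thin sheets already in the rack, and leave everything else on the table where it is.

Things in the scene. Friction and masses are not known exactly. Their poses are not given: they have to be found in the camera images.
- slab: The thick cast-glass slab, matt sea-green with faint swirls: a plain rectangle 150 mm wide, 120 mm high, 10 mm thick, about 0.45 kg (varies). Origin: centre of its lower edge face. +z runs up the slab in its plane, y along its width, x is the normal of its faces. It starts leaning on the easel, +z tipped 26 degrees from vertical towards the easel's -x.
- slab_top (a point): Centre of the slab's upper edge face, 120 mm up from the slab's origin along its z. The top 40 mm of the slab stand clear of the easel's back slats, free on both faces to pinch across the 10 mm.
- easel: Small wooden table easel, fixed, facing away from the robot: 170 mm wide, 175 mm deep, 105 mm high, its slats on the robot's side of the slab. Origin: on the table under its middle; +x is the side it faces, z up. The slab's foot stands at (30, 0, 32) mm in this frame (up to 12 mm either way in y) behind a lip 9 mm high: lift it off along its own plane.
- rack: Leaning wooden glass rack, fixed, 235 mm deep (x), 178 mm wide (y), 133 mm high, three equal slots one behind the other. Origin: on the table under its middle, z up, +x away from the robot. The slots lean 23 degrees from vertical, mouths nearer the robot (up a slot = (-0.391, 0, 0.921)). Their cork floors are at x = -34, 24 and 82 mm, y = 0, z = 27 mm. Side boards 162 mm apart, top at z = 104 mm.
- seat: The cork floor of the slot that is empty (which of the three varies). Origin: where the slab's origin lies when the slab is home and centred. +z points up the slot, 23 degrees from vertical, y across its width, x along its normal (away from the robot and up). The slot is 12 mm thick (back board at x = -5 mm, front batten at +7 mm) and 162 mm wide in y.
- seat_mouth (a point): Middle of the empty slot's mouth, 109 mm up the slot from the seat origin, axes as seat. Here the flared wooden lips end: the mouth is about 25 mm wide and narrows to the 12 mm slot over 10 mm. The next mouths are 58 mm away, level, along the rack's x. Nothing but the slab goes between the lips: a slab that is home stands only 11 mm proud of them.
- seat_keeper (a point): Sprung cork-faced keeper in the empty slot, hidden when seen from above: 60 mm wide, 36 to 75 mm up from the cork, sloping top. It reaches in from the front batten's side to seat x = +2.5 mm, gives way along +x (5 N, rising 1 N per mm), presses the slab on the back board and brakes it: pushing the slab past takes about 5 to 15 N, and a slab let go part way stays there.
- sheet_a: Thin glass sheet, 140 mm wide, 116 mm high, 5 mm thick, already in one of the slots. Origin: at the same point of its slot as that of seat in the empty one; z up the slot.
- sheet_b: Thin glass sheet, 126 mm wide, 112 mm high, 5 mm thick, already in another slot. Origin as for sheet_a.
- shell_a: Scallop shell, bystander, 76 mm across, 21 mm high, flat on the table. Origin: under its middle.
- shell_b: Scallop shell, bystander, 66 mm across, 21 mm high. Origin: under its middle.
- frit_jar: Glass jar with steel cap, bystander, 72 mm across, 85 mm high. Origin: centre of its underside.
- polish_pad: Hand polishing pad, bystander, black base 90 x 55 mm, grey grip, 38 mm high. Origin: centre of its underside.
- mould: Round plaster mould, bystander, 90 mm across, 70 mm high. Origin: centre of its underside.
- brush: Flat brush lying on the table, bystander, about 200 mm long, handle to its own -x. Origin: on the table under it.
Things that resemble listed ones, but are neither listed nor needed, are in the scene too. Of the things that look like the slab, the smaller one is meant.

How it is judged:
By the outcome, as a careful person would: the job done as asked, in the order asked, and still so for the second after the job is handed in, with the robot touching nothing.
It also fails if it takes over 64 s, if anything falls off the work surface, if the arm or the gripper's body presses on something with over 40 N, if the wrist force passes 120 N, or if a joint passes its speed limit or range.

### The arm

A 6-joint arm with a two-finger parallel gripper is mounted at the origin on the work surface. World frame = base frame: x ahead of the robot, y to its left, z up, the work surface at z = 0. Lengths are in m, angles in rad, forces in N, time in s.
With the tool pointing down it reaches from about 0.325 to 0.775 m from the base axis. Payload 5.5 kg.
Tool frame: the origin (TCP) lies on the mounting face of the last link; the fingertips stand 173 mm ahead of it and the grasp point (between the pads) lies 155 mm ahead of it; z points along the fingers, y is the line along which they close (so a half turn about z gives the same grasp; the last joint's range is limited). The gripper opens to 85 mm and grips with 20 to 120 N. Pads are 22 mm wide; open, the fingers measure 114 mm over their backs; the gripper's body (76 mm by 85 mm) begins 54 mm behind the grasp point. The pads swing forward as they close: fully open they stand 13 mm farther back than shut.
Start: joints at [1.14, 0.091, 1.231, -0, 1.82, -0.057], TCP at [0.219, 0.559, 0.405] pointing down, gripper open.
Joint ranges: [-2.87, 2.87], [-0.86, 2.18], [0.17, 2.46], [-1.51, 4.65], [0.06, 2.69], [-2.65, 2.65]. Speed limits (rad/s): [2.57, 2.57, 3.01, 3.14, 3.14, 3.14].

### API

Orientations are given as a unit quaternion [w, x, y, z].
In Python, from station import observe, grab_frame, camera_model, hand_in gives the robot as it stands.
- The arm moves only by the tool step_arm, never from a script. Its argument "increments" is a list of rows, each a list of 6 numbers: the shift along the tool's x, y, z each as a share of 100 mm, from -1 to 1, then the turn, a rotation vector about the tool's x, y, z each as a share of pi/4 rad, from -1 to 1. In form: [[dx, dy, dz, rx, ry, rz], ...]. A call has exactly 10 rows; each row is the pose to reach, as a shift and turn from the pose commanded when the call began, along the tool's axes at that moment; what a row does not reach only later rows make up. A row lasts 1/8 s, in which the tool goes at most 62.5 mm and 10.7 degrees, less where a joint would pass 70% of its speed; a pose out of reach is approached as far as the arm can. A call with a number of a shift or a turn outside -1 to 1 is refused whole. A call with a gripper value outside its range is refused whole. "fingers" is the opening, from 0 (shut) to 1 (fully open), set as the call begins (left out, the last holds). The fingers move at their own pace and stop on an object; "force" is the grip in N (left out, the last holds). Time passes only in rows, so rows that repeat a pose let the fingers close, or fill a call up. It gives the time, the measured TCP pose, the force, the opening and the grip force at its end, in the units of the state.
- observe(): the state, without advancing time (a new reading comes with each control period).
- grab_frame(name): name is "scene" or "top"; returns (picture, depth): 420x560x3 uint8, red, green, blue; 420x560 float32, m along the optical axis (not along the pixel's ray), 0 where there is no reading.
- camera_model(name): a dict with "vertical_fov" (degrees; the focal length in pixels is half the picture's height over the tangent of half this angle, whatever the lens; pixels are square), "cx", "cy" (the principal point, pixels), "world_to_cam" (4x4, takes a point from world to camera coordinates). Camera axes: x right, y up, looking along -z (the intrinsics and any distortion apply to the point x, -y, -z); pixel columns grow to the right and rows downward; lengths in m; the calibration is good to about 2 mm. A picture is of the moment at which its call begins. camera_model takes no time and is no camera call.
- hand_in(): hands the job in; it is judged then, once.
The state is a dict: "clock": time; "joint_positions": joint angles; "qd": joint speeds; "joint_torque": joint torques, N m; "tool_pos": TCP position; "orientation": TCP orientation; "force": force on the tool from outside, world axes, zero at the start; "torque": the same for the moment, N m; "width": finger opening in m; "grasp_force": force on a finger pad.
Only numpy, scipy, OpenCV 4.12 (cv2) and the standard library are available. Lean on these libraries where they do the work, as an engineer would, in place of code of your own. Each camera call takes 0.05 s, during which the arm holds its last target. There are 200 camera calls.

## Working session

There is one attempt and no reset: what is moved stays moved. The work goes in short steps, Python scripts to look and compute and a tool call to move; the robot and the scene stay as the last step left them, time stands still between calls to the robot, and variables do not carry over. Pictures are saved under pics/ and viewed, at most 10 in all, crops included, and the job is handed in when it is done.

Besides the shell and the picture viewer there is one more tool, called after "Request:" as name(argument=value, ...), one argument or row to a line, values as JSON. step_arm: Moves the arm, as the interface text tells. Its arguments: {"type":"object","properties":{"increments":{"type":"array"},"fingers":{"type":"number"},"force":{"type":"number"}},"required":["increments"]}

```bash
ls; mkdir -p pics; python3 - <<'E'
from station import *
import cv2,numpy as np
s=observe();print({k:np.round(v,3) for k,v in s.items()})
for n in("scene","top"):
    p,d=grab_frame(n);m=camera_model(n);print(n,{k:(np.round(v,4).tolist()) for k,v in m.items() if not isinstance(v,str)})
    np.savez(f"{n}0.npz",p=p,d=d)
    cv2.imwrite(f"pics/{n}0.png",cv2.resize(p[:,:,::-1],(784,588)))
E
```

```text
pics
{'clock': np.float64(0.0), 'joint_positions': array([ 1.14 ,  0.092,  1.232, -0.   ,  1.82 , -0.057]), 'qd': array([ 0.002, -0.003, -0.   , -0.   ,  0.   , -0.001]), 'joint_torque': array([-2.0000e-03, -4.5874e+01, -4.1801e+01, -0.0000e+00,  1.2000e-02,
       -0.0000e+00]), 'tool_pos': array([0.219, 0.559, 0.404]), 'orientation': array([-0.   ,  0.186,  0.983, -0.001]), 'force': array([ 0.692, -0.539,  0.083]), 'torque': array([ 0.015, -0.019, -0.012]), 'grasp_force': np.float64(0.0), 'width': np.float64(0.085)}
scene {'vertical_fov': 48.6051, 'cx': 281.8372, 'cy': 204.1592, 'world_to_cam': [[-0.896, 0.4438, 0.0161, 0.5799], [-0.255, -0.5437, 0.7996, -0.0386], [0.3636, 0.7123, 0.6003, -1.6266], [0.0, 0.0, 0.0, 1.0]]}
top {'vertical_fov': 55.5619, 'cx': 280.7276, 'cy': 205.0298, 'world_to_cam': [[0.0242, -0.9997, 0.0089, -0.1592], [0.9845, 0.0254, 0.1737, -0.5821], [-0.1739, 0.0046, 0.9848, -1.5385], [0.0, 0.0, 0.0, 1.0]]}
```

View pics/scene0.png

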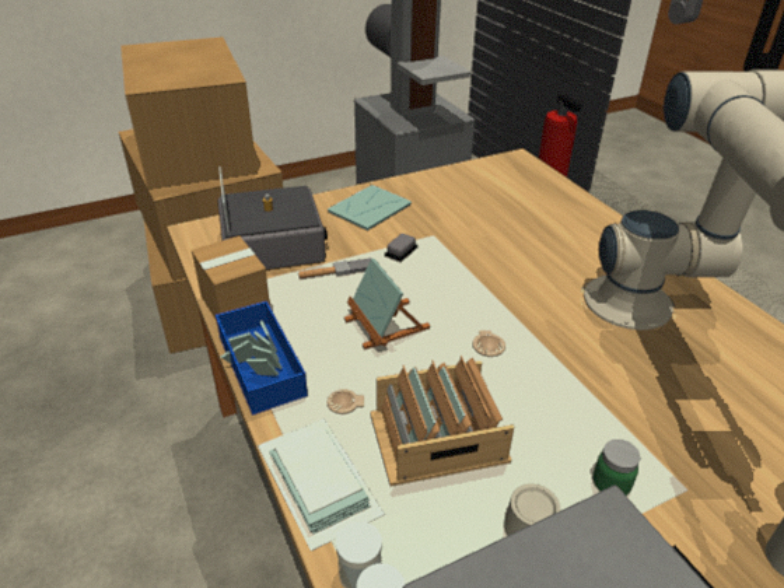

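View pics/top0.png

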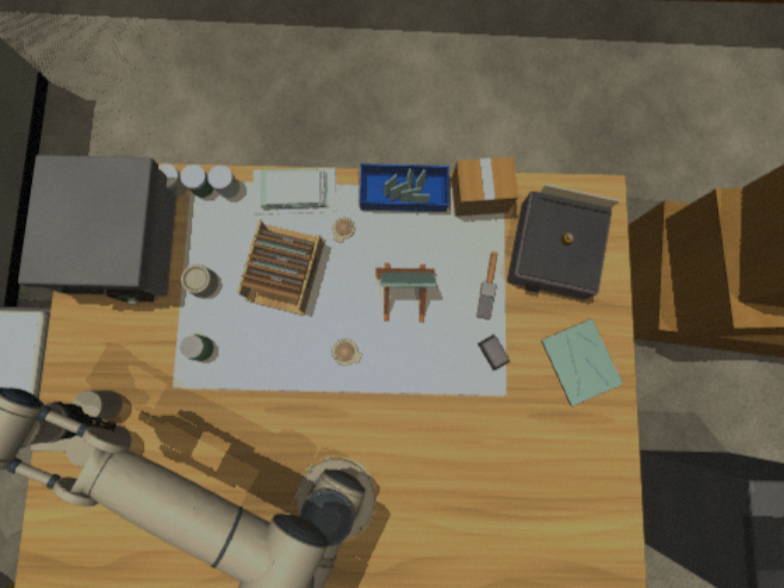

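Candidates for the slab, in pixels of the enlarged pictures: 
- The green slab leaning on the easel, scene (375,297) and top (407,278). 
- The larger green plate lying flat, scene (370,206) and top (580,362). 
- The pale stack of sheets, scene (320,475). 

I choose the one on the easel, since it is the smaller of the green ones. The rack is at top (282,265), with thin sheets in two of its slots. Next I'll measure and check close crops.

```bash
cat > h.py <<'E'
import numpy as np,cv2
from station import camera_model
def K(n):
    m=camera_model(n);return 210/np.tan(np.radians(m["vertical_fov"])/2),m["cx"],m["cy"],np.array(m["world_to_cam"])
def world(n,d):
    f,cx,cy,T=K(n);v,u=np.mgrid[:d.shape[0],:d.shape[1]]
    P=np.stack([(u-cx)/f*d,-(v-cy)/f*d,-d],-1);return (P-T[:3,3])@T[:3,:3]
def ray(n,u,v,z):
    f,cx,cy,T=K(n);R=T[:3,:3];c=-R.T@T[:3,3];r=R.T@np.array([(u-cx)/f,-(v-cy)/f,-1]);return c+r*(z-c[2])/r[2]
def proj(n,p):
    f,cx,cy,T=K(n);q=T[:3,:3]@np.array(p)+T[:3,3];return cx-f*q[0]/q[2],cy+f*q[1]/q[2]
E
python3 - <<'E'
from h import *
print(camera_model("top").keys())
crops={"top":[(262,182,320,236),(165,155,240,230)],"scene":[(240,180,312,252),(260,250,372,348)]}
rows=[]
for n in crops:
    z=np.load(n+"0.npz");p,d=z["p"],z["d"];W=world(n,d)
    print(n,"zero depth",(d==0).mean())
    rows.append(np.hstack([cv2.resize(p[b:e,a:c,::-1],(390,290),interpolation=cv2.INTER_CUBIC) for a,b,c,e in crops[n]]))
    a,b,c,e=crops[n][0]
    hsv=cv2.cvtColor(p,cv2.COLOR_RGB2HSV);m=(hsv[...,0]>70)&(hsv[...,0]<105)&(hsv[...,1]>50)
    M=np.zeros_like(m);M[b:e,a:c]=m[b:e,a:c];M&=(d>0)&(W[...,2]>.03)
    M=cv2.erode(M.astype(np.uint8),np.ones((2,2)))>0
    Q=W[M];print("slab",len(Q),Q.min(0),Q.max(0))
    if len(Q)>20:
        c0=np.median(Q,0);U,S,V=np.linalg.svd(Q-c0,full_matrices=False);print(c0,V[2],S)
    np.save(n+"_slab.npy",Q)
    # table check & rack
    a,b,c,e=crops[n][1];R=W[b:e,a:c].reshape(-1,3);ok=(d[b:e,a:c]>0).ravel();R=R[ok]
    t=R[(R[:,2]>.095)];print("rack high",len(t),np.percentile(t,[1,50,99],axis=0).round(4).tolist())
    print("paper z",np.median(W[330:345,250:300,2]) if n=="top" else "")
cv2.imwrite("pics/crops.png",np.vstack(rows))
E
```

```text
dict_keys(['vertical_fov', 'cx', 'cy', 'world_to_cam'])
top zero depth 0.003864795918367347Traceback (most recent call last):
  File "<stdin>", line 13, in <module>
    return umr_minimum(a, axis, None, out, keepdims, initial, where)
ValueError: zero-size array to reduction operation minimum which has no identity
```

```bash
python3 - <<'E'
from h import *
crops={"top":[(262,182,320,236),(165,155,240,230)],"scene":[(240,180,312,252),(260,250,372,348)]}
rows=[]
for n in crops:
    z=np.load(n+"0.npz");p,d=z["p"],z["d"];W=world(n,d)
    rows.append(np.hstack([cv2.resize(p[b:e,a:c,::-1],(390,290),interpolation=cv2.INTER_CUBIC) for a,b,c,e in crops[n]]))
    hsv=cv2.cvtColor(p,cv2.COLOR_RGB2HSV)
    u,v=(290,199) if n=="top" else (268,212)
    print(n,hsv[v,u],d[v,u],W[v,u],"paper",W[340,330] if n=="top" else W[200,340])
    a,b,c,e=crops[n][1];R=W[b:e,a:c].reshape(-1,3)[(d[b:e,a:c]>0).ravel()]
    t=R[R[:,2]>.095];print("rack high",len(t),np.percentile(t,[1,50,99],axis=0).round(4).tolist() if len(t) else "")
cv2.imwrite("pics/crops.png",np.vstack(rows))
E
```

```text
top [73 39 91] 1.5454248 [ 0.60197595 -0.17977119  0.10005113] paper [ 0.06634069 -0.34972677 -0.00166251]
rack high 1265 [[0.532, 0.0742, 0.0957], [0.6235, 0.1737, 0.1177], [0.7354, 0.2768, 0.1376]]
scene [ 73  45 118] 1.4822674 [ 0.60812318 -0.18154342  0.08752471] paper [ 0.29497877 -0.23584191  0.00088039]
rack high 2997 [[0.5441, 0.0751, 0.0959], [0.6356, 0.1943, 0.1148], [0.744, 0.2777, 0.1329]]
```

View pics/crops.png

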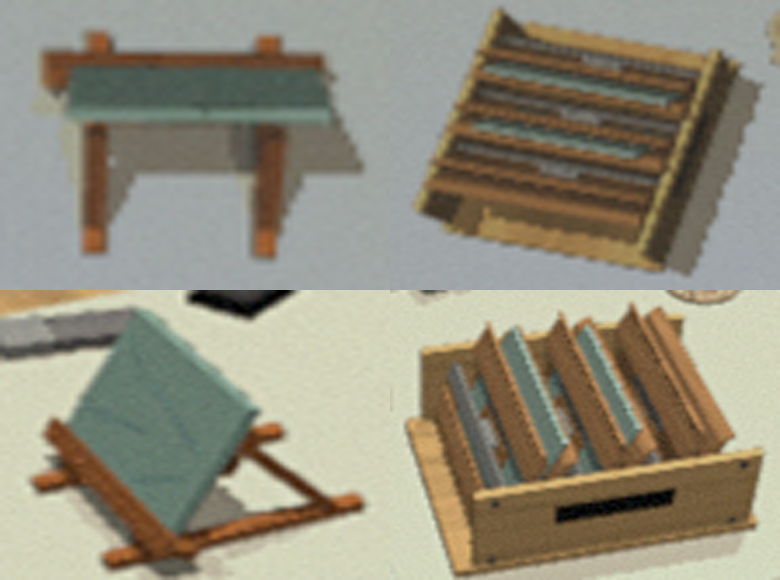

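The crops confirm the choice: the slab is on the easel and its light top edge is clear (top-left crop, row 115). The near rack slot is empty (top-right crop, about row 190). The two sheets are in the middle slot (row 135) and the far slot (row 75).

```bash
python3 - <<'E'
from h import *
np.set_printoptions(precision=4,suppress=True)
box={"top":(262,182,320,236),"scene":(240,180,312,252)}
for n,(a,b,c,e) in box.items():
    z=np.load(n+"0.npz");p,d=z["p"],z["d"];W=world(n,d);hsv=cv2.cvtColor(p,cv2.COLOR_RGB2HSV)
    m=(hsv[...,0]>60)&(hsv[...,0]<105)&(hsv[...,1]>28)&(W[...,2]>.035)&(W[...,2]<.16)&(d>0)
    M=np.zeros(m.shape,np.uint8);M[b:e,a:c]=m[b:e,a:c];M=cv2.morphologyEx(M,cv2.MORPH_OPEN,np.ones((2,2)))
    Q=W[M>0];print(n,len(Q),np.percentile(Q,[1,50,99],axis=0))
    E=W[cv2.erode(M,np.ones((3,3)))>0] if n=="scene" else Q
    c0=E.mean(0);_,_,V=np.linalg.svd(E-c0,full_matrices=False);nn=V[2]*np.sign(V[2,0]);print("centre",c0,"normal",nn,"tilt",np.degrees(np.arcsin(nn[2])),"yaw",np.degrees(np.arctan2(nn[1],nn[0])))
    if n=="scene":
        yaw=np.arctan2(nn[1],nn[0]);y=np.array([-np.sin(yaw),np.cos(yaw),0]);print("pixels corners rect",cv2.minAreaRect(np.argwhere(M)[:,::-1].astype(np.float32)))
        zz=np.cross(nn,y);print("y ext",np.percentile((Q-c0)@y,[.5,99.5]),"z ext",np.percentile((Q-c0)@zz,[.5,99.5]))
    else:
        T=Q[Q[:,2]>.128];T=T;print("top edge pts",len(T),T.mean(0),np.percentile(T,[2,98],axis=0));k=np.polyfit(T[:,1],T[:,0],1);print("edge slope deg (yaw=-)",np.degrees(np.arctan(k[0])))
# rack
for n,(a,b,c,e) in {"top":(165,155,240,230),"scene":(260,250,372,348)}.items():
    z=np.load(n+"0.npz");d=z["d"];W=world(n,d);R=W[b:e,a:c].reshape(-1,3)
    S=R[(R[:,2]>.100)&(R[:,2]<.108)];best=None
    r=cv2.minAreaRect(R[R[:,2]>.09][:,:2].astype(np.float32));print(n,"rect z>.09",r)
    H=R[R[:,2]>.12];
    for th in np.radians(np.arange(-25,25.1,.5)):
        hx=np.histogram(H@[np.cos(th),np.sin(th),0],bins=np.arange(.3,.9,.003))[0];s=(hx**2.).sum()
        if best is None or s>best[0]:best=(s,th)
    th=best[1];X=H@[np.cos(th),np.sin(th),0];h,ed=np.histogram(X,bins=np.arange(.3,.9,.003));print("yaw",np.degrees(th));print([(round(x,3),k) for x,k in zip(ed,h) if k])
    Y=R[(R[:,2]>.09)]@[-np.sin(th),np.cos(th),0];h,ed=np.histogram(Y,bins=np.arange(-.3,.3,.004));print("Y",[(round(x,3),k) for x,k in zip(ed,h) if k])
E
```

```text
top 333 [[ 0.5731 -0.2629  0.0186]
 [ 0.5943 -0.1867  0.1135]
 [ 0.6234 -0.1174  0.1471]]
centre [ 0.5946 -0.1866  0.1131] normal [ 0.9752 -0.0079  0.2213] tilt 12.783344068209178 yaw -0.4625951502973009
top edge pts 131 [ 0.5777 -0.1843  0.1497] [[ 0.5729 -0.2523  0.1286]
 [ 0.5886 -0.1185  0.1473]]
edge slope deg (yaw=-) -3.527875228933884
scene 1003 [[ 0.5566 -0.2489 -0.0006]
 [ 0.6045 -0.1702  0.093 ]
 [ 0.6315 -0.1078  0.1406]]
centre [ 0.6057 -0.168   0.0937] normal [0.9015 0.0153 0.4325] tilt 25.629461713283323 yaw 0.9727523106954961
pixels corners rect ((270.00006103515625, 212.50001525878906), (30.857736587524414, 45.615787506103516), 26.56505012512207)
y ext [-0.0851  0.0621] z ext [-0.0783  0.053 ]
top rect z>.09 ((0.554627537727356, 0.037195026874542236), (0.5462941527366638, 0.2527431845664978), 60.263668060302734)
yaw -12.5
[(np.float64(0.33), np.int64(26)), (np.float64(0.495), np.int64(23)), (np.float64(0.498), np.int64(18)), (np.float64(0.501), np.int64(11)), (np.float64(0.504), np.int64(4)), (np.float64(0.516), np.int64(17)), (np.float64(0.519), np.int64(42)), (np.fl
[... 2558 characters left out ...]
]
Y [(np.float64(0.216), np.int64(9)), (np.float64(0.22), np.int64(33)), (np.float64(0.224), np.int64(109)), (np.float64(0.228), np.int64(59)), (np.float64(0.232), np.int64(47)), (np.float64(0.236), np.int64(43)), (np.float64(0.24), np.int64(40)), (np.float64(0.244), np.int64(57)), (np.float64(0.248), np.int64(54)), (np.float64(0.252), np.int64(54)), (np.float64(0.256), np.int64(47)), (np.float64(0.26), np.int64(55)), (np.float64(0.264), np.int64(56)), (np.float64(0.268), np.int64(55)), (np.float64(0.272), np.int64(56)), (np.float64(0.276), np.int64(52)), (np.float64(0.28), np.int64(70)), (np.float64(0.284), np.int64(47)), (np.float64(0.288), np.int64(70)), (np.float64(0.292), np.int64(56))]
```

```bash
python3 - <<'E'
from h import *
np.set_printoptions(precision=4,suppress=True)
def plane_hit(n,u,v,c,nn):
    f,cx,cy,T=K(n);R=T[:3,:3];o=-R.T@T[:3,3]
    r=np.stack([(u-cx)/f,-(v-cy)/f,-np.ones(len(u))],-1)@R
    return o+r*(((c-o)@nn)/(r@nn))[:,None]
a,b,c,e=240,180,312,252
z=np.load("scene0.npz");p,d=z["p"],z["d"];W=world("scene",d);hsv=cv2.cvtColor(p,cv2.COLOR_RGB2HSV)
M=np.zeros(d.shape,np.uint8);M[b:e,a:c]=((hsv[...,0]>60)&(hsv[...,0]<105)&(hsv[...,1]>28))[b:e,a:c]
M=cv2.morphologyEx(M,cv2.MORPH_OPEN,np.ones((3,3)));k,L,st,_=cv2.connectedComponentsWithStats(M);i=1+np.argmax(st[1:,4]);M=(L==i).astype(np.uint8)
E=W[(cv2.erode(M,np.ones((5,5)))>0)&(d>0)];c0=np.median(E,0);E=E[np.linalg.norm(E-c0,axis=1)<.1]
for _ in range(3):
    c0=E.mean(0);nn=np.linalg.svd(E-c0,full_matrices=False)[2][2];nn*=np.sign(nn[0]);E=E[abs((E-c0)@nn)<.006]
print("n",len(E),nn,"tilt",np.degrees(np.arcsin(nn[2])),"yaw",np.degrees(np.arctan2(nn[1],nn[0])))
y=np.cross([0,0,1.],nn);y/=np.linalg.norm(y);zz=np.cross(nn,y)
vv,uu=np.nonzero(M);P=plane_hit("scene",uu,vv,c0,nn)-c0;q=np.stack([P@y,P@zz],-1).astype(np.float32)
for lo in np.arange(-.06,.08,.015):
    s=q[(q[:,1]>=lo)&(q[:,1]<lo+.015)]
    if len(s):print("z band",round(lo,3),"y",s[:,0].min(),s[:,0].max())
for lo in np.arange(-.09,.09,.02):
    s=q[(q[:,0]>=lo)&(q[:,0]<lo+.02)]
    if len(s):print("y band",round(lo,3),"z",s[:,1].min(),s[:,1].max())
print("c0",c0,"y",y,"z",zz)
# rack Y
th=np.radians(-12.5)
for n in("top","scene"):
    d=np.load(n+"0.npz")["d"];W=world(n,d).reshape(-1,3);X=W@[np.cos(th),np.sin(th),0];Y=W@[-np.sin(th),np.cos(th),0]
    k=(X>.48)&(X<.66)&(Y>.19)&(Y<.43)&(d.ravel()>0)
    for lab,lo,hi in(("side",.098,.110),("lip",.12,.14)):
        h,ed=np.histogram(Y[k&(W[:,2]>lo)&(W[:,2]<hi)],bins=np.arange(.19,.44,.004));print(n,lab,[(round(float(x),3),int(t)) for x,t in zip(ed,h) if t])
E
```

```text
n 674 [0.9012 0.0028 0.4335] tilt 25.68893689359461 yaw 0.17564331068432315
z band -0.06 y -0.07768795 0.07262889
z band -0.045 y -0.08001218 0.072777
z band -0.03 y -0.079169355 0.072923884
z band -0.015 y -0.07833405 0.07306955
z band 0.0 y -0.07980038 0.07321402
z band 0.015 y -0.081674926 0.07335729
z band 0.03 y -0.08042085 0.0734994
z band 0.045 y -0.0800065 0.07357001
y band -0.09 z -0.054144885 0.055987764
y band -0.07 z -0.05813022 0.056504034
y band -0.05 z -0.058698267 0.05612767
y band -0.03 z -0.058330357 0.055257622
y band -0.01 z -0.057970483 0.056760155
y band 0.01 z -0.05852321 0.05725425
y band 0.03 z -0.05816775 0.05639313
y band 0.05 z -0.058709167 0.05603607
y band 0.07 z -0.051455468 0.049171664
c0 [ 0.6059 -0.175   0.0941] y [-0.0031  1.      0.    ] z [-0.4335 -0.0013  0.9012]
top side [(0.218, 36), (0.222, 41), (0.226, 26), (0.23, 5), (0.234, 5), (0.238, 4), (0.242, 6), (0.246, 5), (0.25, 6), (0.254, 2), (0.258, 6), (0.262, 3), (0.266, 4), (0.27, 5), (0.274, 4), (0.278, 5), (0.282, 4), (0.286, 4), (0.29, 3), (0.294, 7), (0.298, 4), (0.302, 6), (0.306, 1), (0.
[... 1252 characters left out ...]
(0.354, 13), (0.358, 14), (0.362, 13), (0.366, 13), (0.37, 17), (0.374, 26), (0.378, 30), (0.382, 33), (0.386, 55), (0.39, 90), (0.394, 111), (0.398, 15)]
scene lip [(0.226, 3), (0.23, 10), (0.234, 19), (0.238, 12), (0.242, 15), (0.246, 19), (0.25, 21), (0.254, 24), (0.258, 23), (0.262, 17), (0.266, 28), (0.27, 19), (0.274, 22), (0.278, 22), (0.282, 23), (0.286, 19), (0.29, 24), (0.294, 19), (0.298, 24), (0.302, 19), (0.306, 26), (0.31, 22), (0.314, 23), (0.318, 21), (0.322, 21), (0.326, 25), (0.33, 31), (0.334, 22), (0.338, 25), (0.342, 23), (0.346, 25), (0.35, 23), (0.354, 30), (0.358, 27), (0.362, 24), (0.366, 31), (0.37, 20), (0.374, 28), (0.378, 14), (0.382, 21), (0.386, 19), (0.39, 3)]
```

```bash
cat > plan.py <<'E'
import numpy as np
from scipy.spatial.transform import Rotation as Ro
from station import observe
def Rt(yaw,tilt):
    c,s=np.cos(np.radians(yaw)),np.sin(np.radians(yaw));a=np.radians(tilt)
    h=np.array([c,s,0]);Z=np.array([0,0,1.])
    y=np.cos(a)*h+np.sin(a)*Z;z=np.sin(a)*h-np.cos(a)*Z
    return Ro.from_matrix(np.stack([np.cross(y,z),y,z],1))
def now():
    s=observe();q=s["orientation"];return np.array(s["tool_pos"]),Ro.from_quat([q[1],q[2],q[3],q[0]]),s
def chain(p,R,targets,dec=2):
    for pt,Rg in targets:
        for _ in range(9):
            d=R.inv().apply(np.array(pt)-p)*10;r=(R.inv()*Rg).as_rotvec()/(np.pi/4)
            k=min(1,.99/max(1e-9,abs(np.r_[d,r]).max()));st=np.round(np.r_[d,r]*k,dec)
            print(st.tolist());p=p+R.apply(st[:3]/10);R=R*Ro.from_rotvec(st[3:]*np.pi/4)
            print("   ->",p.round(3))
            if k==1:break
E
python3 - <<'E'
from plan import *
p,R,s=now()
chain(p,R,[((.46,-.178,.385),Rt(0,26)),((.515,-.178,.2665),Rt(0,26))])
E
```

```text
[-0.82, -0.99, 0.03, -0.08, -0.06, 0.25]
   -> [0.259 0.437 0.401]
[-0.99, -0.81, 0.02, -0.08, -0.06, 0.25]
   -> [0.299 0.315 0.398]
[-0.99, -0.53, 0.02, -0.07, -0.05, 0.22]
   -> [0.334 0.208 0.395]
[-0.99, -0.33, 0.03, -0.07, -0.04, 0.2]
   -> [0.366 0.109 0.393]
[-0.99, -0.17, 0.05, -0.07, -0.04, 0.19]
   -> [0.397 0.013 0.39 ]
[-0.99, -0.02, 0.08, -0.07, -0.04, 0.19]
   -> [ 0.428 -0.081  0.388]
[-0.99, 0.13, 0.11, -0.06, -0.05, 0.2]
   -> [ 0.459 -0.176  0.386]
[-0.02, 0.0, 0.01, -0.01, 0.0, -0.0]
   -> [ 0.46  -0.178  0.385]
[0.0, -0.02, 0.99, 0.0, 0.0, -0.0]
   -> [ 0.502 -0.179  0.295]
[0.01, -0.01, 0.31, 0.0, 0.0, -0.0]
   -> [ 0.515 -0.178  0.267]
```

Request:
step_arm(
  increments=[
    [-0.08,-0.1,0,-0.01,-0.01,0.03],
    [-0.16,-0.2,0.01,-0.02,-0.01,0.05],
    [-0.25,-0.3,0.01,-0.02,-0.02,0.08],
    [-0.33,-0.4,0.01,-0.03,-0.02,0.1],
    [-0.41,-0.5,0.02,-0.04,-0.03,0.13],
    [-0.49,-0.6,0.02,-0.05,-0.04,0.15],
    [-0.57,-0.7,0.02,-0.06,-0.04,0.18],
    [-0.66,-0.8,0.02,-0.06,-0.05,0.2],
    [-0.74,-0.9,0.03,-0.07,-0.05,0.23],
    [-0.82,-0.99,0.03,-0.08,-0.06,0.25],
  ],
  fingers=0.65,
)

```text
clock: 1.35
tool_pos: [0.2596, 0.4357, 0.4015]
orientation: [0.029, 0.282, 0.959, 0.027]
force: [-0.5, -0.3, -0.4]
width: 0.0556
grasp_force: 0.0
```

Request:
step_arm(
  increments=[
    [-0.1,-0.08,0,-0.01,-0.01,0.03],
    [-0.2,-0.16,0,-0.02,-0.01,0.05],
    [-0.3,-0.24,0.01,-0.02,-0.02,0.08],
    [-0.4,-0.32,0.01,-0.03,-0.02,0.1],
    [-0.5,-0.4,0.01,-0.04,-0.03,0.13],
    [-0.6,-0.49,0.01,-0.05,-0.04,0.15],
    [-0.7,-0.57,0.02,-0.06,-0.04,0.18],
    [-0.8,-0.65,0.02,-0.06,-0.05,0.2],
    [-0.9,-0.73,0.02,-0.07,-0.05,0.23],
    [-0.99,-0.81,0.02,-0.08,-0.06,0.25],
  ],
)

```text
clock: 2.6
tool_pos: [0.2994, 0.3141, 0.3983]
orientation: [0.058, 0.374, 0.924, 0.053]
force: [0.2, 0.4, 0.9]
width: 0.0553
grasp_force: 0.0
```

Request:
step_arm(
  increments=[
    [-0.1,-0.05,0,-0.01,-0.01,0.02],
    [-0.2,-0.11,0,-0.01,-0.01,0.04],
    [-0.3,-0.16,0.01,-0.02,-0.02,0.07],
    [-0.4,-0.21,0.01,-0.03,-0.02,0.09],
    [-0.5,-0.27,0.01,-0.04,-0.03,0.11],
    [-0.6,-0.32,0.01,-0.04,-0.03,0.13],
    [-0.7,-0.37,0.01,-0.05,-0.04,0.15],
    [-0.8,-0.42,0.02,-0.06,-0.04,0.18],
    [-0.9,-0.48,0.02,-0.06,-0.05,0.2],
    [-0.99,-0.53,0.02,-0.07,-0.05,0.22],
  ],
)

```text
clock: 3.85
tool_pos: [0.3341, 0.2075, 0.3955]
orientation: [0.081, 0.451, 0.885, 0.075]
force: [-0.5, 0.0, 0.7]
width: 0.0553
grasp_force: 0.0
```

Request:
step_arm(
  increments=[
    [-0.1,-0.03,0,-0.01,0,0.02],
    [-0.2,-0.07,0.01,-0.01,-0.01,0.04],
    [-0.3,-0.1,0.01,-0.02,-0.01,0.06],
    [-0.4,-0.13,0.01,-0.03,-0.02,0.08],
    [-0.5,-0.17,0.02,-0.04,-0.02,0.1],
    [-0.6,-0.2,0.02,-0.04,-0.02,0.12],
    [-0.7,-0.23,0.02,-0.05,-0.03,0.14],
    [-0.8,-0.26,0.02,-0.06,-0.03,0.16],
    [-0.9,-0.3,0.03,-0.06,-0.04,0.18],
    [-0.99,-0.33,0.03,-0.07,-0.04,0.2],
  ],
)

```text
clock: 5.1
tool_pos: [0.3662, 0.1083, 0.3931]
orientation: [0.101, 0.518, 0.844, 0.099]
force: [-0.3, 0.6, 0.6]
width: 0.0555
grasp_force: 0.0
```

Request:
step_arm(
  increments=[
    [-0.1,-0.02,0,-0.01,0,0.02],
    [-0.2,-0.03,0.01,-0.01,-0.01,0.04],
    [-0.3,-0.05,0.01,-0.02,-0.01,0.06],
    [-0.4,-0.07,0.02,-0.03,-0.02,0.08],
    [-0.5,-0.09,0.02,-0.04,-0.02,0.1],
    [-0.6,-0.1,0.03,-0.04,-0.02,0.12],
    [-0.7,-0.12,0.03,-0.05,-0.03,0.13],
    [-0.8,-0.14,0.04,-0.06,-0.03,0.15],
    [-0.9,-0.15,0.05,-0.06,-0.04,0.17],
    [-0.99,-0.17,0.05,-0.07,-0.04,0.19],
  ],
)

```text
clock: 6.35
tool_pos: [0.3971, 0.0126, 0.3905]
orientation: [0.121, 0.578, 0.798, 0.121]
force: [0.9, -0.5, 0.2]
width: 0.0554
grasp_force: 0.0
```

Request:
step_arm(
  increments=[
    [-0.1,0,0.01,-0.01,0,0.02],
    [-0.2,0,0.02,-0.01,-0.01,0.04],
    [-0.3,0,0.02,-0.02,-0.01,0.06],
    [-0.4,-0.01,0.03,-0.03,-0.02,0.08],
    [-0.5,-0.01,0.04,-0.04,-0.02,0.1],
    [-0.6,-0.01,0.05,-0.04,-0.02,0.12],
    [-0.7,-0.01,0.06,-0.05,-0.03,0.13],
    [-0.8,-0.02,0.06,-0.06,-0.03,0.15],
    [-0.9,-0.02,0.07,-0.06,-0.04,0.17],
    [-0.99,-0.02,0.08,-0.07,-0.04,0.19],
  ],
)

```text
clock: 7.6
tool_pos: [0.428, -0.0818, 0.3877]
orientation: [0.14, 0.634, 0.747, 0.143]
force: [-0.0, 0.3, -0.5]
width: 0.0556
grasp_force: 0.0
```

Request:
step_arm(
  increments=[
    [-0.1,0.01,0.01,-0.01,0,0.02],
    [-0.2,0.03,0.02,-0.01,-0.01,0.04],
    [-0.3,0.04,0.03,-0.02,-0.02,0.06],
    [-0.4,0.05,0.04,-0.02,-0.02,0.08],
    [-0.5,0.07,0.06,-0.03,-0.03,0.1],
    [-0.6,0.08,0.07,-0.04,-0.03,0.12],
    [-0.7,0.09,0.08,-0.04,-0.04,0.14],
    [-0.8,0.1,0.09,-0.05,-0.04,0.16],
    [-0.9,0.12,0.1,-0.06,-0.05,0.18],
    [-0.99,0.13,0.11,-0.06,-0.05,0.2],
  ],
)

```text
clock: 8.85
tool_pos: [0.4596, -0.1771, 0.3855]
orientation: [0.158, 0.69, 0.688, 0.158]
force: [-0.7, 0.2, 0.4]
width: 0.0558
grasp_force: 0.0
```

Request:
step_arm(
  increments=[
    [-0.01,0,0.08,0,0,0],
    [-0.02,0,0.16,0,0,0],
    [-0.02,0,0.24,0,0,0],
    [-0.02,0,0.32,0,0,0],
    [-0.02,0,0.4,-0.01,0,0],
    [-0.02,0,0.48,-0.01,0,0],
    [-0.02,0,0.56,-0.01,0,0],
    [-0.02,0,0.64,-0.01,0,0],
    [-0.02,0,0.72,-0.01,0,0],
    [-0.02,0,0.8,-0.01,0,0],
  ],
)

```text
clock: 10.1
tool_pos: [0.4945, -0.1785, 0.313]
orientation: [0.161, 0.689, 0.688, 0.161]
force: [0.1, -0.3, 0.5]
width: 0.0555
grasp_force: 0.0
```

```bash
python3 - <<'E'
from plan import *;from h import *;from station import grab_frame
np.set_printoptions(precision=4,suppress=True)
p,R,s=now();print(p,R.as_matrix())
z=R.as_matrix()[:,2];g=p+.155*z
ims=[]
for n,r in(("scene",60),("top",50)):
    im,d=grab_frame(n);np.savez(n+"1.npz",p=im,d=d)
    W=world(n,d)
    L=(W-p)@R.as_matrix();k=(L[...,2]>.13)&(L[...,2]<.18)&(abs(L[...,0])<.03)&(abs(L[...,1])<.06)&(d>0)
    for lo in(.13,.145,.16):
        q=L[k&(L[...,2]>=lo)&(L[...,2]<lo+.015)]
        if len(q):print(n,lo,len(q),"x",np.percentile(q[:,0],[2,98]),"y",np.histogram(q[:,1],bins=np.arange(-.06,.061,.01))[0],"zmax",q[:,2].max())
    u,v=map(int,proj(n,g));c=im[max(0,v-r):v+r,u-r:u+r,::-1].copy()
    ims.append(cv2.resize(c,(390,390),interpolation=cv2.INTER_CUBIC))
cv2.imwrite("pics/pre.png",np.hstack(ims))
chain(p,R,[((.515,-.178,.2665),Rt(0,26))])
E
```

```text
[ 0.4945 -0.1785  0.313 ] [[ 0.001   0.8967  0.4425]
 [ 1.     -0.0011  0.0001]
 [ 0.0006  0.4425 -0.8968]]
scene 0.13 60 x [-0.0106  0.0145] y [ 0  2 15 15  0  0  0  0  5 17  6  0] zmax 0.14470797988413972
scene 0.145 64 x [-0.0097  0.0148] y [ 0  3 10 17  0  0  0  0  4 20 10  0] zmax 0.15997182205440655
scene 0.16 38 x [-0.011   0.0139] y [ 0  1  9 10  0  0  0  0  3 13  2  0] zmax 0.17326921690767663
[0.0, -0.02, 0.51, 0.01, -0.0, -0.0]
   -> [ 0.515 -0.178  0.266]
```

View pics/pre.png

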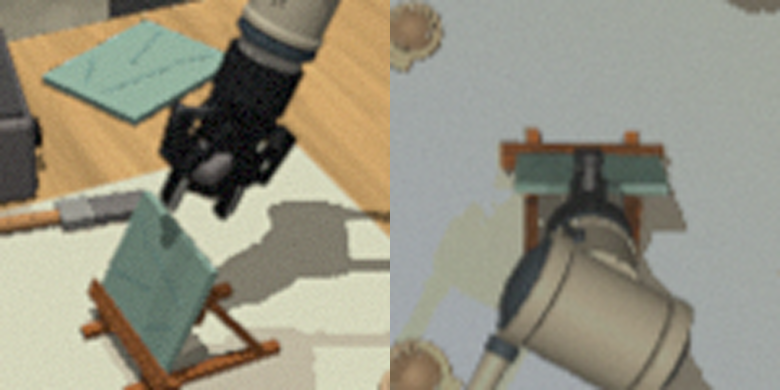

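The slab sits between the open fingers and is centred in width (right crop, slab centre about column 590, gripper about 588). Next I lower the gripper and grip.

Request:
step_arm(
  increments=[
    [0,0,0.06,0,0,0],
    [0,0,0.12,0,0,0],
    [0,-0.01,0.18,0.01,0,0],
    [0,-0.01,0.24,0.01,0,0],
    [0,-0.02,0.3,0.01,0,0],
    [0,-0.02,0.36,0.01,0,0],
    [0,-0.02,0.42,0.01,0,0],
    [0,-0.02,0.47,0.01,0,0],
    [0,-0.02,0.47,0.01,0,0],
    [0,-0.02,0.47,0.01,0,0],
  ],
)

```text
clock: 11.45
tool_pos: [0.5133, -0.1785, 0.2707]
orientation: [0.158, 0.69, 0.689, 0.158]
force: [-0.1, 0.2, -0.9]
width: 0.0555
grasp_force: 0.0
```

Request:
step_arm(
  increments=[
    [0,0,0,0,0,0],
    [0,0,0,0,0,0],
    [0,0,0,0,0,0],
    [0,0,0,0,0,0],
    [0,0,0,0,0,0],
    [0,0,0,0,0,0],
    [0,0,0,0,0,0],
    [0,0,0,0,0,0],
    [0,0,0,0,0,0],
    [0,0,0,0,0,0],
  ],
  fingers=0.02,
  force=50,
)

```text
clock: 12.7
tool_pos: [0.514, -0.1784, 0.2715]
orientation: [0.159, 0.689, 0.689, 0.159]
force: [5.2, -0.4, 0.4]
width: 0.0093
grasp_force: 52.7
```

Request:
step_arm(
  increments=[
    [0,0,-0.03,0,0,0],
    [0,0,-0.06,0,0,0],
    [0,0,-0.12,0,0,0],
    [0,0,-0.2,0,0,0],
    [0,0,-0.3,0,0,0],
    [0,0,-0.4,0,0,0],
    [0,0,-0.5,0,0,0],
    [0,0,-0.6,0,0,0],
    [0,0,-0.7,0,0,0],
    [0,0,-0.8,0,0,0],
  ],
)

```text
clock: 13.95
tool_pos: [0.4788, -0.1782, 0.3419]
orientation: [0.158, 0.689, 0.689, 0.159]
force: [6.1, -0.2, -4.2]
width: 0.0093
grasp_force: 52.3
```

```bash
cat > held.py <<'E'
from plan import *;from h import *;from station import grab_frame
np.set_printoptions(precision=4,suppress=True)
def held(tag):
    p,R,s=now();M=R.as_matrix();out={}
    for n in("scene","top"):
        im,d=grab_frame(n);np.savez(n+tag+".npz",p=im,d=d);W=world(n,d);L=(W-p)@M
        hsv=cv2.cvtColor(im,cv2.COLOR_RGB2HSV)
        k=(d>0)&(L[...,2]>.13)&(L[...,2]<.285)&(abs(L[...,0])<.1)&(abs(L[...,1])<.035)&(hsv[...,0]>60)&(hsv[...,0]<105)&(hsv[...,1]>28)
        Q=L[k]
        if len(Q)<30:print(n,"few",len(Q));continue
        print(n,len(Q),"tool x",np.percentile(Q[:,0],[.5,99.5]),"z",np.percentile(Q[:,2],[.5,99.5]))
        E=Q[(Q[:,2]>.15)]
        A=np.c_[E,np.ones(len(E))];c,*_=np.linalg.lstsq(A[:,[0,2,3]],E[:,1],rcond=None)
        for _ in range(3):
            r=abs(A[:,[0,2,3]]@c-E[:,1])<.004;c,*_=np.linalg.lstsq(A[r][:,[0,2,3]],E[r,1],rcond=None)
        print("  face y at z.165:",c[1]*.165+c[2]," dy/dz deg",np.degrees(np.arctan(c[1]))," dy/dx deg",np.degrees(np.arctan(c[0])),r.sum())
        for x in(-.06,-.04,.04,.06):
            b=Q[abs(Q[:,0]-x)<.008]
            if len(b):print("  x",x,"z top/bot",np.percentile(b[:,2],[2,98]))
    return p,R,s
E
python3 - <<'E'
from held import *
p,R,s=held("2");print(p,s["force"],s["width"],s["grasp_force"])
E
```

```text
scene 1065 tool x [-0.0773  0.0714] z [0.1382 0.2653]
  face y at z.165: 0.004368349009807499  dy/dz deg 1.143230741726353  dy/dx deg -0.24905909834868117 959
  x -0.06 z top/bot [0.1501 0.2637]
  x -0.04 z top/bot [0.1497 0.2622]
  x 0.04 z top/bot [0.1488 0.2626]
  x 0.06 z top/bot [0.1502 0.2636]
top 318 tool x [-0.0778  0.0658] z [0.14   0.2599]
  face y at z.165: 0.003392635758935915  dy/dz deg 0.3771022461991461  dy/dx deg -0.016884844431905605 254
  x -0.06 z top/bot [0.1421 0.2579]
  x -0.04 z top/bot [0.141  0.2531]
  x 0.04 z top/bot [0.1406 0.2481]
  x 0.06 z top/bot [0.1423 0.2578]
[ 0.4788 -0.1782  0.3419] [ 6.0612 -0.2439 -4.2251] 0.009343628972928337 52.32727110385895
```

Request:
step_arm(
  increments=[
    [0,0.01,-0.08,0,0,0],
    [0,0.02,-0.16,0,0,0],
    [0,0.03,-0.24,0,0,0],
    [0,0.04,-0.32,0,0,0],
    [0,0.05,-0.4,0,0,0],
    [0,0.05,-0.48,0,0,0],
    [0,0.05,-0.56,0,0,0],
    [0,0.05,-0.64,0,0,0],
    [0,0.05,-0.7,0,0,0],
    [0,0.05,-0.7,0,0,0],
  ],
)

```text
clock: 15.3
tool_pos: [0.4524, -0.1785, 0.4084]
orientation: [0.158, 0.69, 0.689, 0.158]
force: [-0.5, -0.7, -5.5]
width: 0.0092
grasp_force: 52.1
```

```bash
python3 - <<'E'
from held import *
p,R,s=held("3");print(p,s["force"],s["torque"],s["width"],s["grasp_force"])
th=np.radians(-12.5);ex=np.array([np.cos(th),np.sin(th),0]);u=-.391*ex+np.array([0,0,.921])
M=np.array([.5655,.1901,.1274]);Rg=Rt(-12.5,23)
chain(p,R,[(M+.06*u-Rg.apply([-.005,0,.265]),Rg)])
E
```

```text
scene 1111 tool x [-0.0795  0.0707] z [0.1422 0.2636]
  face y at z.165: 0.004724346360847875  dy/dz deg 0.2243109686138213  dy/dx deg -0.033952253746630745 986
  x -0.06 z top/bot [0.1508 0.2619]
  x -0.04 z top/bot [0.1495 0.2609]
  x 0.04 z top/bot [0.149  0.2621]
  x 0.06 z top/bot [0.1486 0.2602]
top 342 tool x [-0.0783  0.0669] z [0.1408 0.2609]
  face y at z.165: 0.0028950798378504315  dy/dz deg 0.1772377560723115  dy/dx deg -0.06883827352801689 283
  x -0.06 z top/bot [0.1437 0.2544]
  x -0.04 z top/bot [0.1455 0.2521]
  x 0.04 z top/bot [0.1423 0.2604]
  x 0.06 z top/bot [0.1431 0.2554]
[ 0.4524 -0.1785  0.4084] [-0.5025 -0.7087 -5.5016] [0.0348 0.6765 0.0182] 0.009204959420778744 52.14450180530548
[0.99, -0.0, -0.05, 0.02, -0.03, 0.06]
   -> [ 0.45  -0.08   0.413]
[0.99, -0.05, -0.07, 0.01, -0.03, 0.06]
   -> [0.448 0.02  0.417]
[0.99, -0.1, -0.1, 0.02, -0.03, 0.06]
   -> [0.445 0.12  0.422]
[0.99, -0.15, -0.12, 0.01, -0.02, 0.07]
   -> [0.443 0.22  0.426]
[0.02, -0.01, -0.01, 0.0, -0.0, 0.0]
   -> [0.442 0.223 0.427]
```

Request:
step_arm(
  increments=[
    [0.1,0,-0.01,0,0,0.01],
    [0.2,0,-0.01,0,-0.01,0.01],
    [0.3,0,-0.02,0.01,-0.01,0.02],
    [0.4,0,-0.02,0.01,-0.01,0.02],
    [0.5,0,-0.03,0.01,-0.02,0.03],
    [0.6,0,-0.03,0.01,-0.02,0.04],
    [0.7,0,-0.04,0.01,-0.02,0.04],
    [0.8,0,-0.04,0.02,-0.02,0.05],
    [0.9,0,-0.05,0.02,-0.03,0.05],
    [0.99,0,-0.05,0.02,-0.03,0.06],
  ],
)

```text
clock: 16.65
tool_pos: [0.4504, -0.0788, 0.4124]
orientation: [0.157, 0.709, 0.672, 0.148]
force: [-0.2, -1.3, -5.1]
width: 0.009
grasp_force: 52.1
```

Request:
step_arm(
  increments=[
    [0.1,0,-0.01,0,0,0.01],
    [0.2,-0.01,-0.01,0,-0.01,0.01],
    [0.3,-0.01,-0.02,0,-0.01,0.02],
    [0.4,-0.02,-0.03,0,-0.01,0.02],
    [0.5,-0.02,-0.04,0,-0.02,0.03],
    [0.6,-0.03,-0.04,0.01,-0.02,0.04],
    [0.7,-0.03,-0.05,0.01,-0.02,0.04],
    [0.8,-0.04,-0.06,0.01,-0.02,0.05],
    [0.9,-0.05,-0.06,0.01,-0.03,0.05],
    [0.99,-0.05,-0.07,0.01,-0.03,0.06],
  ],
)

```text
clock: 17.9
tool_pos: [0.4482, 0.0205, 0.4163]
orientation: [0.158, 0.727, 0.653, 0.141]
force: [-0.3, 0.1, -5.3]
width: 0.0088
grasp_force: 52.1
```

Request:
step_arm(
  increments=[
    [0.1,-0.01,-0.01,0,0,0.01],
    [0.2,-0.02,-0.02,0,-0.01,0.01],
    [0.3,-0.03,-0.03,0.01,-0.01,0.02],
    [0.4,-0.04,-0.04,0.01,-0.01,0.02],
    [0.5,-0.05,-0.05,0.01,-0.02,0.03],
    [0.6,-0.06,-0.06,0.01,-0.02,0.04],
    [0.7,-0.07,-0.07,0.01,-0.02,0.04],
    [0.8,-0.08,-0.08,0.02,-0.02,0.05],
    [0.9,-0.09,-0.09,0.02,-0.03,0.05],
    [0.99,-0.1,-0.1,0.02,-0.03,0.06],
  ],
)

```text
clock: 19.15
tool_pos: [0.4456, 0.1204, 0.4211]
orientation: [0.157, 0.745, 0.635, 0.131]
force: [0.0, -0.1, -4.8]
width: 0.0092
grasp_force: 52.1
```

Request:
step_arm(
  increments=[
    [0.1,-0.01,-0.01,0,0,0.01],
    [0.2,-0.03,-0.02,0,0,0.01],
    [0.3,-0.04,-0.04,0,-0.01,0.02],
    [0.4,-0.06,-0.05,0,-0.01,0.03],
    [0.5,-0.07,-0.06,0,-0.01,0.04],
    [0.6,-0.09,-0.07,0.01,-0.01,0.04],
    [0.7,-0.1,-0.08,0.01,-0.01,0.05],
    [0.8,-0.12,-0.1,0.01,-0.02,0.06],
    [0.9,-0.14,-0.11,0.01,-0.02,0.06],
    [0.99,-0.15,-0.12,0.01,-0.02,0.07],
  ],
)

```text
clock: 20.4
tool_pos: [0.4429, 0.2211, 0.4257]
orientation: [0.155, 0.763, 0.614, 0.127]
force: [-0.5, 0.1, -4.7]
width: 0.0097
grasp_force: 52.2
```

```bash
python3 - <<'E'
from held import *
p,R,s=held("4");print(p,s["force"],s["width"],s["grasp_force"])
th=np.radians(-12.5);ex=np.array([np.cos(th),np.sin(th),0]);u=-.391*ex+np.array([0,0,.921])
M=np.array([.5668,.1888,.1274]);Rg=Rt(-12.5,23)
# rack lips from this frame in slot coords
ey=np.array([-ex[1],ex[0],0]);nx=np.cross(ey,u)
for n in("scene","top"):
    z=np.load(n+"4.npz");W=world(n,z["d"]).reshape(-1,3)-M
    S=np.c_[W@ex,W@ey,W[:,2]];k=(abs(S[:,0])<.16)&(abs(S[:,1])<.1)&(S[:,2]>-.009)&(S[:,2]<.010)
    h,e=np.histogram(S[k,0],bins=np.arange(-.03,.15,.004));print(n,[(round(float(a),3),int(b)) for a,b in zip(e,h) if b])
    for lo in np.arange(-.09,.09,.03):
        q=S[k&(S[:,1]>lo)&(S[:,1]<lo+.03)];print("  Y",round(lo,2),[np.median(q[abs(q[:,0]-c)<.006,0]).round(4) if (abs(q[:,0]-c)<.006).any() else None for c in(-.012,.012,.046,.07,.104,.128)])
ims=[]
for n,r in(("scene",60),("top",45)):
    im=np.load(n+"4.npz")["p"];uu,v=map(int,proj(n,M+.03*u));ims.append(cv2.resize(im[v-r:v+r,uu-r:uu+r,::-1],(390,390),interpolation=cv2.INTER_CUBIC))
cv2.imwrite("pics/pre_ins.png",np.hstack(ims))
chain(p,R,[(M+.02*u-Rg.apply([-.006,0,.265]),Rg)],3)
E
```

```text
scene 1710 tool x [-0.078   0.0701] z [0.1403 0.2638]
  face y at z.165: 0.004600822069335367  dy/dz deg 0.2632428998594121  dy/dx deg -0.12674821130596983 1570
  x -0.06 z top/bot [0.149  0.2612]
  x -0.04 z top/bot [0.1525 0.2616]
  x 0.04 z top/bot [0.1474 0.2602]
  x 0.06 z top/bot [0.1479 0.2624]
top 331 tool x [-0.0792  0.0675] z [0.1411 0.2593]
  face y at z.165: 0.0021697214154202215  dy/dz deg 0.33758962242471685  dy/dx deg -0.11207326382606725 271
  x -0.06 z top/bot [0.1422 0.2517]
  x -0.04 z top/bot [0.1434 0.2544]
  x 0.04 z top/bot [0.1456 0.2529]
  x 0.06 z top/bot [0.1418 0.2238]
[0.4429 0.2211 0.4257] [-0.4823  0.1414 -4.6936] 0.009730464799846603 52.162370681762695
scene [(-0.014, 48), (-0.01, 48), (-0.006, 9), (-0.002, 1), (0.01, 112), (0.014, 62), (0.018, 1), (0.042, 18), (0.046, 54), (0.05, 42), (0.054, 79), (0.058, 43), (0.066, 30), (0.07, 127), (0.074, 13), (0.102, 39), (0.106, 39), (0.11, 89), (0.114, 85), (0.118, 7), (0.126, 103), (0.13, 54)]
  Y -0.09 [np.float64(-0.0108), np.float64(0.0131), np.float64(0.0473), np.float64(0.0719), np.float64(0.1054), np.fl
[... 1129 characters left out ...]
64(-0.0108), np.float64(0.0082), np.float64(0.0473), np.float64(0.066), np.float64(0.105), np.float64(0.1236)]
  Y -0.03 [np.float64(-0.0114), np.float64(0.0079), np.float64(0.0469), np.float64(0.0661), np.float64(0.1055), np.float64(0.1238)]
  Y 0.0 [np.float64(-0.0112), np.float64(0.0087), np.float64(0.0476), np.float64(0.0659), np.float64(0.105), np.float64(0.1241)]
  Y 0.03 [np.float64(-0.0114), np.float64(0.0086), np.float64(0.0473), np.float64(0.066), np.float64(0.1049), np.float64(0.1241)]
  Y 0.06 [np.float64(-0.01), np.float64(0.0086), np.float64(0.0465), np.float64(0.0656), np.float64(0.1055), np.float64(0.1244)]
[0.011, 0.012, 0.396, 0.003, -0.005, 0.001]
   -> [0.459 0.219 0.39 ]
```

View pics/pre_ins.png

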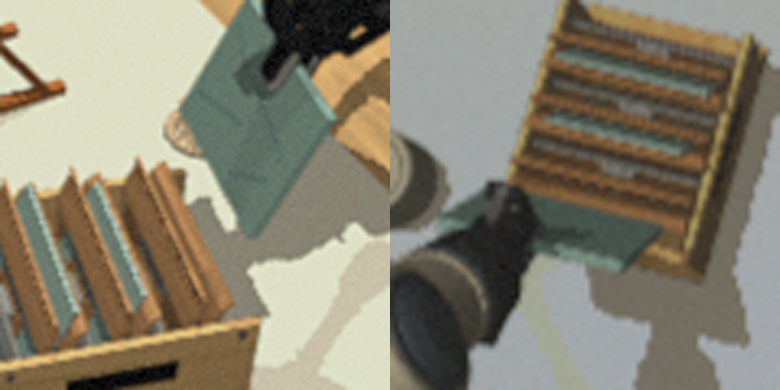

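The slab hangs square over the near, empty slot (left crop, lower corner about (250,235); the slot's lips run from (135,165) to (230,310)).

Request:
step_arm(
  increments=[
    [0,0.01,0.04,0,0,0],
    [0,0.01,0.08,0,0,0],
    [0,0.01,0.12,0,0,0],
    [0.01,0.01,0.17,0,0,0],
    [0.01,0.02,0.22,0,0,0],
    [0.01,0.02,0.27,0,0,0],
    [0.01,0.02,0.32,0,0,0],
    [0.01,0.02,0.36,0,0,0],
    [0.01,0.02,0.4,0,0,0],
    [0.01,0.02,0.4,0,0,0],
  ],
)

```text
clock: 21.75
tool_pos: [0.4603, 0.2176, 0.3892]
orientation: [0.155, 0.763, 0.614, 0.126]
force: [0.2, -0.4, -5.0]
width: 0.0091
grasp_force: 52.1
```

```bash
python3 - <<'E'
from held import *
p,R,s=now();print(p,s["force"],s["torque"])
z=np.load("scene4.npz");im,d=z["p"],z["d"];p4=np.array([.4429,.2211,.4257]);L=(world("scene",d)-p4)@R.as_matrix()
hsv=cv2.cvtColor(im,cv2.COLOR_RGB2HSV);k=(d>0)&(L[...,1]>.0085)&(L[...,1]<.04)&(abs(L[...,0])<.02)&(L[...,2]>.12)&(L[...,2]<.25)
print("finger z",np.percentile(L[k][:,2],[50,95,99,100]),k.sum(),"x",np.percentile(L[k][:,0],[2,98]),"y",np.percentile(L[k][:,1],[2,98]))
q=L[k];print(np.histogram(q[:,2],bins=np.arange(.12,.22,.005))[0])
th=np.radians(-12.5);ex=np.array([np.cos(th),np.sin(th),0]);u=-.391*ex+np.array([0,0,.921]);Rg=Rt(-12.5,23)
M=np.array([.5668,.1888,.1274])+.001*ex
for h in(.0,-.04,-.078):
    print("depth",h);chain(p,R,[(M+h*u-Rg.apply([-.006,0,.265]),Rg)],3)
E
```

```text
[0.4603 0.2176 0.3892] [ 0.1616 -0.3987 -5.0445] [0.1361 0.5535 0.0361]
finger z [0.1413 0.1691 0.1744 0.1755] 167 x [-0.0084  0.0138] y [0.0089 0.0371]
[40 17 12 10 13 15 15  9 17 12  5  2  0  0  0  0  0  0  0]
depth 0.0
[0.008, 0.0, 0.195, 0.002, -0.004, 0.002]
   -> [0.468 0.217 0.371]
depth -0.04
[0.007, -0.001, 0.595, 0.002, -0.004, 0.002]
   -> [0.483 0.213 0.334]
depth -0.078
[0.006, -0.001, 0.975, 0.002, -0.004, 0.002]
   -> [0.498 0.21  0.3  ]
```

Request:
step_arm(
  increments=[
    [0,0,0.04,0,0,0],
    [0.01,0,0.08,0,0,0],
    [0.01,0,0.12,0,0,0],
    [0.01,0,0.16,0,0,0],
    [0.01,0,0.19,0,0,0],
    [0.01,0,0.22,0,0,0],
    [0.01,0,0.25,0,0,0],
    [0.01,0,0.28,0,0,0],
    [0.01,0,0.3,0,0,0],
    [0.01,0,0.32,0,0,0],
  ],
)

```text
clock: 23.0
tool_pos: [0.4715, 0.2165, 0.3657]
orientation: [0.155, 0.763, 0.614, 0.129]
force: [-22.5, 0.9, 21.1]
width: 0.0092
grasp_force: 58.0
```

```bash
cat > st.py <<'E'
from plan import *
p,R,s=now();M=R.as_matrix();print(p,"F tool",(M.T@s["force"]).round(1),"T tool",(M.T@s["torque"]).round(2),s["clock"])
E
python3 st.py
```

```text
[0.47153072 0.21650923 0.36566893] F tool [ -3.7 -12.  -28.1] T tool [ 3.1  -1.07  0.17] 23.0
```

The slab is touching the front lip, pushed towards −y at its bottom edge, so I'll back off and re-measure the lip tips.

Request:
step_arm(
  increments=[
    [0.01,0,0.28,0,0,0],
    [0.01,0,0.24,0,0,0],
    [0.01,0,0.2,0,0,0],
    [0.01,0,0.16,0,0,0],
    [0.01,0,0.12,0,0,0],
    [0.01,0,0.06,0,0,0],
    [0.01,0,0,0,0,0],
    [0.01,0,-0.06,0,0,0],
    [0.01,0,-0.12,0,0,0],
    [0.01,0,-0.12,0,0,0],
  ],
)

```text
clock: 24.25
tool_pos: [0.4685, 0.218, 0.3727]
orientation: [0.156, 0.763, 0.614, 0.128]
force: [0.4, 0.6, -5.7]
width: 0.0091
grasp_force: 53.7
```

```bash
python3 - <<'E'
from held import *
p,R,s=held("5");print(p,s["force"])
th=np.radians(-12.5);ex=np.array([np.cos(th),np.sin(th),0]);ey=np.array([-ex[1],ex[0],0]);u=-.391*ex+np.array([0,0,.921]);nx=.921*ex+np.array([0,0,.391])
M=np.array([.5668,.1888,.1274])+.001*ex
O=p+R.apply([-.006,0,.265])-M;print("slab origin: n,y,u",O@nx,O@ey,O@u, "tilt",np.degrees(np.arcsin(R.as_matrix()[2,1])),"yaw",np.degrees(np.arctan2(R.as_matrix()[1,1],R.as_matrix()[0,1])))
for n in("scene","top"):
    W=world(n,np.load(n+"4.npz")["d"]).reshape(-1,3)-M
    n_,y_,u_=W@nx,W@ey,W@u
    k=(abs(y_)<.078)
    for sh in(0,1,2):
        off=.058*sh*np.array([ex@nx,ex@u]);a,b=n_-off[0],u_-off[1]
        kk=k&(abs(a)<.022)&(abs(b)<.03)
        out=[]
        for lo in np.arange(-.02,.02,.0025):
            q=b[kk&(a>=lo)&(a<lo+.0025)];out.append((round(lo*1e3,1),len(q),round(float(np.percentile(q,90)*1e3),1)) if len(q)>3 else (round(lo*1e3,1),0))
        print(n,sh,out)
E
```

```text
scene 1587 tool x [-0.0781  0.069 ] z [0.1403 0.2637]
  face y at z.165: 0.004336732683884359  dy/dz deg -0.6123154960041375  dy/dx deg 0.021304234622971572 1434
  x -0.06 z top/bot [0.1511 0.2601]
  x -0.04 z top/bot [0.1539 0.2608]
  x 0.04 z top/bot [0.1476 0.2614]
  x 0.06 z top/bot [0.1481 0.2628]
top 261 tool x [-0.0815  0.067 ] z [0.141 0.262]
  face y at z.165: 0.0016598594858956124  dy/dz deg -0.6920376328477338  dy/dx deg -0.14854141058910866 212
  x -0.06 z top/bot [0.1436 0.2539]
  x -0.04 z top/bot [0.1426 0.2562]
  x 0.04 z top/bot [0.1416 0.161 ]
  x 0.06 z top/bot [0.1452 0.2348]
[0.4685 0.218  0.3727] [ 0.3597  0.6028 -5.6951]
slab origin: n,y,u 0.0019806958543840437 0.002549304019525487 0.0011891346328706672 tilt 23.26797996645951 yaw -12.436812640135107
scene 0 [(np.float64(-20.0), 0), (np.float64(-17.5), 21, -0.9), (np.float64(-15.0), 65, 0.4), (np.float64(-12.5), 81, -2.0), (np.float64(-10.0), 109, -6.0), (np.float64(-7.5), 68, -7.9), (np.float64(-5.0), 0), (np.float64(-2.5), 0), (np.float64(-0.0), 0), (np.float64(2.5), 0), (np.float64(5.0), 8, -10.1), (np.float6
[... 1660 characters left out ...]
), 38, 5.2), (np.float64(-2.5), 0), (np.float64(-0.0), 13, -5.2), (np.float64(2.5), 11, -2.1), (np.float64(5.0), 37, 2.0), (np.float64(7.5), 48, 4.7), (np.float64(10.0), 13, 4.5), (np.float64(12.5), 0), (np.float64(15.0), 0), (np.float64(17.5), 0)]
top 2 [(np.float64(-20.0), 13, 3.4), (np.float64(-17.5), 34, 3.2), (np.float64(-15.0), 25, 1.2), (np.float64(-12.5), 11, 3.2), (np.float64(-10.0), 22, 11.0), (np.float64(-7.5), 68, 10.3), (np.float64(-5.0), 30, 7.5), (np.float64(-2.5), 0), (np.float64(-0.0), 4, -6.6), (np.float64(2.5), 23, -1.0), (np.float64(5.0), 15, 1.4), (np.float64(7.5), 48, 4.0), (np.float64(10.0), 16, 4.8), (np.float64(12.5), 0), (np.float64(15.0), 0), (np.float64(17.5), 0)]
```

```bash
cat > ins.py <<'E'
from plan import *
th=np.radians(-12.5);ex=np.array([np.cos(th),np.sin(th),0]);ey=np.array([-ex[1],ex[0],0]);u=-.391*ex+np.array([0,0,.921]);nx=.921*ex+np.array([0,0,.391])
M=np.array([.5668,.1888,.1274])+.001*ex
Rg=Rt(-12.8,23.5);B=np.array([-.0065,-.0015,.265])
def rep(B=B):
    p,R,s=now();O=p+R.apply(B)-M;Mx=R.as_matrix()
    print("slab n,y,u mm",(np.array([O@nx,O@ey,O@u])*1e3).round(1),"tilt",np.degrees(np.arcsin(Mx[2,1])).round(2),"yaw",np.degrees(np.arctan2(Mx[1,1],Mx[0,1])).round(2),"F",(Mx.T@s["force"]).round(1),"T",(Mx.T@s["torque"]).round(2),s["clock"]);return p,R
E
python3 - <<'E'
from ins import *
p,R=rep()
chain(p,R,[(M-.0008*nx+.002*u-Rg.apply(B),Rg)],3)
chain(p,R,[(M-.0008*nx-.02*u-Rg.apply(B),Rg)],3)
E
```

```text
slab n,y,u mm [-0.4  1.7  0.1] tilt 23.17 yaw -12.42 F [ 0.2 -1.2  5.1] T [0.58 0.   0.  ] 24.35
[-0.001, -0.019, -0.018, -0.007, -0.008, 0.008]
   -> [0.466 0.218 0.373]
[-0.002, -0.019, 0.202, -0.007, -0.008, 0.008]
   -> [0.474 0.217 0.352]
```

Request:
step_arm(
  increments=[
    [0,-0.01,-0.02,-0.007,-0.008,0.008],
    [0,-0.02,-0.02,-0.007,-0.008,0.008],
    [0,-0.02,-0.02,-0.007,-0.008,0.008],
    [0,-0.02,0.01,-0.007,-0.008,0.008],
    [0,-0.02,0.04,-0.007,-0.008,0.008],
    [0,-0.02,0.07,-0.007,-0.008,0.008],
    [0,-0.02,0.1,-0.007,-0.008,0.008],
    [0,-0.02,0.13,-0.007,-0.008,0.008],
    [0,-0.02,0.15,-0.007,-0.008,0.008],
    [0,-0.02,0.15,-0.007,-0.008,0.008],
  ],
)

```text
clock: 25.6
tool_pos: [0.4724, 0.2171, 0.3565]
orientation: [0.159, 0.765, 0.611, 0.126]
force: [0.4, -0.3, -4.9]
width: 0.0094
grasp_force: 53.6
```

```bash
python3 -c "
from ins import *
p,R=rep()
chain(p,R,[(M-.0008*nx-.03*u-Rg.apply(B),Rg)],3)"
```

```text
slab n,y,u mm [ -1.4  -0.  -15.3] tilt 23.43 yaw -12.81 F [-0.2 -1.5  4.7] T [ 0.63 -0.01  0.  ] 25.6
[-0.001, 0.002, 0.147, -0.002, 0.001, -0.0]
   -> [0.478 0.216 0.343]
```

Request:
step_arm(
  increments=[
    [0,0,0.03,0,0,0],
    [0,0,0.06,0,0,0],
    [0,0,0.08,0,0,0],
    [0,0,0.1,0,0,0],
    [0,0,0.12,0,0,0],
    [0,0,0.14,0,0,0],
    [0,0,0.16,0,0,0],
    [0,0,0.18,0,0,0],
    [0,0,0.19,0,0,0],
    [0,0,0.2,0,0,0],
  ],
)

```text
clock: 26.85
tool_pos: [0.4802, 0.2154, 0.3384]
orientation: [0.159, 0.765, 0.611, 0.127]
force: [-0.1, -0.3, -5.0]
width: 0.0091
grasp_force: 53.5
```

```bash
python3 -c "
from ins import *
p,R=rep()"
```

```text
slab n,y,u mm [ -1.1   0.  -35.1] tilt 23.45 yaw -12.82 F [-0.3 -2.   4.6] T [0.57 0.01 0.  ] 26.85
```

Free in the slot; now on into the keeper.

Request:
step_arm(
  increments=[
    [0,0,0.02,0,0,0],
    [0,0,0.04,0,0,0],
    [0,0,0.06,0,0,0],
    [0,0,0.08,0,0,0],
    [0,0,0.1,0,0,0],
    [0,0,0.12,0,0,0],
    [0,0,0.14,0,0,0],
    [0,0,0.16,0,0,0],
    [0,0,0.18,0,0,0],
    [0,0,0.2,0,0,0],
  ],
)

```text
clock: 28.1
tool_pos: [0.4874, 0.214, 0.32]
orientation: [0.158, 0.765, 0.611, 0.126]
force: [-6.3, 0.9, -2.2]
width: 0.0089
grasp_force: 54.7
```

```bash
python3 -c "
from ins import *
p,R=rep()"
```

```text
slab n,y,u mm [ -2.    0.3 -54.9] tilt 23.35 yaw -12.8 F [-0.5 -6.7 -0.4] T [ 1.82 -0.01 -0.  ] 28.1
```

Request:
step_arm(
  increments=[
    [0,0,0.03,0,0,0],
    [0,0,0.06,0,0,0],
    [0,0,0.09,0,0,0],
    [0,0,0.12,0,0,0],
    [0,0,0.14,0,0,0],
    [0,0,0.17,0,0,0],
    [0,0,0.2,0,0,0],
    [0,0,0.22,0,0,0],
    [0,0,0.25,0,0,0],
    [0,0,0.25,0,0,0],
  ],
)

```text
clock: 29.35
tool_pos: [0.4971, 0.2117, 0.2963]
orientation: [0.158, 0.765, 0.611, 0.126]
force: [-4.4, 2.6, -4.5]
width: 0.0092
grasp_force: 54.1
```

```bash
python3 -c "
from ins import *
p,R=rep()"
```

```text
slab n,y,u mm [ -2.3  -0.  -80.6] tilt 23.29 yaw -12.79 F [ 1.5 -6.3  2.2] T [ 1.56  0.09 -0.03] 29.35
```

Request:
step_arm(
  increments=[
    [0,0,0,0,0,0],
    [0,0,0,0,0,0],
    [0,0,0,0,0,0],
    [0,0,0,0,0,0],
    [0,0,0,0,0,0],
    [0,0,0,0,0,0],
    [0,0,-0.05,0,0,0],
    [0,0,-0.15,0,0,0],
    [0,0,-0.3,0,0,0],
    [-0.03,0,-0.45,0,0,0],
  ],
  fingers=0.35,
)

```text
clock: 30.6
tool_pos: [0.479, 0.2126, 0.34]
orientation: [0.159, 0.765, 0.611, 0.127]
force: [0.7, 0.4, 0.3]
width: 0.0297
grasp_force: 0.0
```

Request:
step_arm(
  increments=[
    [-0.03,0,-0.05,0,0,0],
    [-0.04,0,-0.1,0,0,0],
    [-0.04,0,-0.1,0,0,0],
    [-0.04,0,-0.1,0,0,0],
    [-0.04,0,-0.1,0,0,0],
    [-0.04,0,-0.1,0,0,0],
    [-0.04,0,-0.1,0,0,0],
    [-0.04,0,-0.1,0,0,0],
    [-0.04,0,-0.1,0,0,0],
    [-0.04,0,-0.1,0,0,0],
  ],
  fingers=0,
)

```text
clock: 31.85
tool_pos: [0.4747, 0.2094, 0.3476]
orientation: [0.159, 0.765, 0.611, 0.127]
force: [0.0, -0.0, 0.0]
width: -0.0001
grasp_force: 0.0
```

```bash
python3 - <<'E'
from ins import *;from h import *;from station import grab_frame
p,R=rep();Mx=R.as_matrix()
ims=[]
for n,r in(("scene",60),("top",45)):
    im,d=grab_frame(n);np.savez(n+"6.npz",p=im,d=d)
    W=world(n,d);L=(W-p)@Mx
    k=(d>0)&(abs(L[...,0])<.02)&(abs(L[...,1])<.04)&(L[...,2]>.13)&(L[...,2]<.2)
    q=L[k];print(n,"tips z",np.percentile(q[:,2],[90,98,100]) if len(q) else 0,"y",np.percentile(q[:,1],[2,98]),"x",np.percentile(q[:,0],[2,98]))
    hsv=cv2.cvtColor(im,cv2.COLOR_RGB2HSV);S=np.stack([(W-M)@nx,(W-M)@ey,(W-M)@u],-1)
    g=(d>0)&(abs(S[...,0])<.02)&(abs(S[...,1])<.085)&(S[...,2]>.012)&(S[...,2]<.06)&(hsv[...,0]>60)&(hsv[...,0]<105)&(hsv[...,1]>28)
    q=S[g];print("slab top: u",np.percentile(q[:,2],[50,95,99]),"y",np.percentile(q[:,1],[1,99]),"n",np.percentile(q[:,0],[5,50,95]))
    for a in(-.06,-.03,0,.03,.06):
        t=q[abs(q[:,1]-a)<.012];print("   y",a,"u top",np.percentile(t[:,2],95) if len(t) else None)
    uu,v=map(int,proj(n,M+.03*u));ims.append(cv2.resize(im[v-r:v+r,uu-r:uu+r,::-1],(390,390),interpolation=cv2.INTER_CUBIC))
cv2.imwrite("pics/rel.png",np.hstack(ims))
E
```

```text
slab n,y,u mm [ -1.2  -7.  -25. ] tilt 23.45 yaw -12.82 F [-0.   0.1  0. ] T [ 0.2  -0.03 -0.05] 31.85
scene tips z [0.16810306 0.17381746 0.17537091] y [-0.01482434  0.01499182] x [-0.00615689  0.01345318]
slab top: u [0.02805862 0.03770123 0.03898908] y [-0.07054229  0.07580941] n [-0.00483796  0.00153026  0.00375231]
   y -0.06 u top 0.037914520960679224
   y -0.03 u top 0.038064034580017954
   y 0 u top 0.038349095450038485
   y 0.03 u top 0.03705948388215262
   y 0.06 u top 0.03655093364693908
top tips z [0.19811548 0.19987218 0.19999652] y [-0.01045287  0.0107572 ] x [-0.0168003  0.003992 ]
slab top: u [0.03598945 0.04361564 0.04581636] y [-0.07228078  0.07047559] n [-0.00480263 -0.000419    0.00148439]
   y -0.06 u top 0.04485557353585983
   y -0.03 u top 0.04328530312725116
   y 0 u top 0.04313652227006708
   y 0.03 u top None
   y 0.06 u top 0.042450331562355954
```

View pics/rel.png

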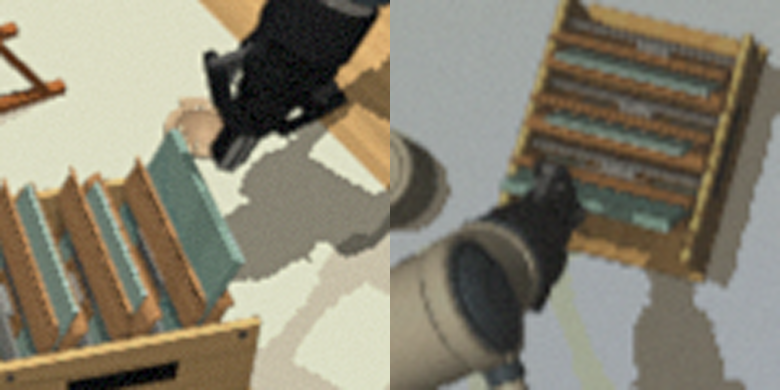

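The slab stands in the empty slot, level and about 28 mm short of home (left crop, top edge (175,135) to (240,265)). The shut fingertips are above its middle. Now I'll press it down.

Request:
step_arm(
  increments=[
    [0,0,0.04,0,0,0],
    [0,0,0.08,0,0,0],
    [0,0,0.12,0,0,0],
    [0,0,0.16,0,0,0],
    [0,0,0.19,0,0,0],
    [0,0,0.22,0,0,0],
    [0,0,0.24,0,0,0],
    [0,0,0.26,0,0,0],
    [0,0,0.28,0,0,0],
    [0,0,0.3,0,0,0],
  ],
)

```text
clock: 33.2
tool_pos: [0.4863, 0.2069, 0.3204]
orientation: [0.159, 0.765, 0.611, 0.127]
force: [-2.1, -0.3, 2.7]
width: 0.0003
grasp_force: 1.7
```

Request:
step_arm(
  increments=[
    [0,0,0.01,0,0,0],
    [0,0,0.02,0,0,0],
    [0,0,0.03,0,0,0],
    [0,0,0.04,0,0,0],
    [0,0,0.05,0,0,0],
    [0,0,0.06,0,0,0],
    [0,0,0.07,0,0,0],
    [0,0,0.08,0,0,0],
    [0,0,0.09,0,0,0],
    [0,0,0.1,0,0,0],
  ],
)

```text
clock: 34.45
tool_pos: [0.4902, 0.2059, 0.3108]
orientation: [0.159, 0.765, 0.611, 0.127]
force: [-2.5, 0.8, 3.4]
width: -0.0001
grasp_force: 1.7
```

```bash
python3 -c "
from ins import *
rep(np.array([0,0,.174]))"
```

```text
slab n,y,u mm [-0.1 -0.4 25.9] tilt 23.45 yaw -12.82 F [ 0.2 -1.  -4.2] T [ 0.47 -0.02  0.01] 34.45
```

Request:
step_arm(
  increments=[
    [0,0,0.01,0,0,0],
    [0,0,0.02,0,0,0],
    [0,0,0.03,0,0,0],
    [0,0,0.04,0,0,0],
    [0,0,0.05,0,0,0],
    [0,0,0.06,0,0,0],
    [0,0,0.07,0,0,0],
    [0,0,0.08,0,0,0],
    [0,0,0.09,0,0,0],
    [0,0,0.1,0,0,0],
  ],
)

```text
clock: 35.7
tool_pos: [0.4941, 0.205, 0.3016]
orientation: [0.159, 0.765, 0.611, 0.126]
force: [-2.1, 0.3, 1.6]
width: -0.0
grasp_force: 1.6
```

Request:
step_arm(
  increments=[
    [0,0,0.01,0,0,0],
    [0,0,0.01,0,0,0],
    [0,0,0.02,0,0,0],
    [0,0,0.02,0,0,0],
    [0,0,0.03,0,0,0],
    [0,0,0.03,0,0,0],
    [0,0,0.04,0,0,0],
    [0,0,0.04,0,0,0],
    [0,0,0.04,0,0,0],
    [0,0,0.04,0,0,0],
  ],
)

```text
clock: 36.95
tool_pos: [0.4957, 0.2046, 0.298]
orientation: [0.159, 0.765, 0.611, 0.127]
force: [-2.2, 0.1, 0.6]
width: -0.0001
grasp_force: 0.9
```

```bash
python3 -c "
from ins import *
rep(np.array([0,0,.174]))"
```

```text
slab n,y,u mm [ 0.  -0.4 11.9] tilt 23.45 yaw -12.81 F [-0.4 -1.7 -1.4] T [0.39 0.07 0.02] 36.95
```

Request:
step_arm(
  increments=[
    [0,0,0.01,0,0,0],
    [0,0,0.01,0,0,0],
    [0,0,0.01,0,0,0],
    [0,0,0.02,0,0,0],
    [0,0,0.02,0,0,0],
    [0,0,0.02,0,0,0],
    [0,0,0.03,0,0,0],
    [0,0,0.03,0,0,0],
    [0,0,0.03,0,0,0],
    [0,0,0.03,0,0,0],
  ],
)

```text
clock: 38.2
tool_pos: [0.4965, 0.2043, 0.2978]
orientation: [0.159, 0.765, 0.61, 0.127]
force: [-11.3, -1.5, 12.2]
width: 0.0002
grasp_force: 7.6
```

```bash
python3 -c "
from ins import *
rep(np.array([0,0,.174]))"
```

```text
slab n,y,u mm [ 1.1 -0.5 11.3] tilt 23.54 yaw -12.86 F [ -4.   -4.9 -15.5] T [ 1.12 -0.71 -0.05] 38.2
```

Request:
step_arm(
  increments=[
    [0,0,-0.05,0,0,0],
    [0,0,-0.1,0,0,0],
    [0,0,-0.2,0,0,0],
    [0,0,-0.3,0,0,0],
    [0,0,-0.4,0,0,0],
    [0,0,-0.5,0,0,0],
    [0,0,-0.6,0,0,0],
    [0,0,-0.7,0,0,0],
    [0,0,-0.85,0,0,0],
    [0,0,-1,0,0,0],
  ],
)

```text
clock: 39.45
tool_pos: [0.4576, 0.2133, 0.3881]
orientation: [0.159, 0.765, 0.611, 0.127]
force: [0.2, 0.2, -0.3]
width: 0.0002
grasp_force: 0.0
```

Request:
step_arm(
  increments=[
    [0,-0.05,-0.05,0,0,0],
    [0,-0.1,-0.1,0,0,0],
    [0,-0.2,-0.15,0,0,0],
    [0,-0.3,-0.2,0,0,0],
    [0,-0.4,-0.25,0,0,0],
    [0,-0.5,-0.3,0,0,0],
    [0,-0.6,-0.35,0,0,0],
    [0,-0.7,-0.4,0,0,0],
    [0,-0.8,-0.4,0,0,0],
    [0,-0.8,-0.4,0,0,0],
  ],
)

```text
clock: 40.7
tool_pos: [0.3704, 0.2333, 0.3915]
orientation: [0.159, 0.765, 0.611, 0.126]
force: [0.1, -0.6, 0.1]
width: 0.0002
grasp_force: 0.0
```

```bash
python3 - <<'E'
from ins import *;from h import *;from station import grab_frame
ims=[]
for n,r in(("scene",60),("top",45)):
    im,d=grab_frame(n);np.savez(n+"7.npz",p=im,d=d);W=world(n,d)
    hsv=cv2.cvtColor(im,cv2.COLOR_RGB2HSV);S=np.stack([(W-M)@nx,(W-M)@ey,(W-M)@u],-1)
    for sh in(0,1,2):
        off=.058*sh*np.array([ex@nx,0,ex@u]);T=S-off
        g=(d>0)&(abs(T[...,0])<.015)&(abs(T[...,1])<.085)&(T[...,2]>-.005)&(T[...,2]<.05)&(hsv[...,0]>60)&(hsv[...,0]<105)&(hsv[...,1]>28)
        q=T[g];print(n,sh,len(q),"u",np.percentile(q[:,2],[50,95]).round(4),"y",np.percentile(q[:,1],[1,99]).round(4),"u by y",[np.percentile(q[abs(q[:,1]-a)<.012,2],90).round(4) if (abs(q[:,1]-a)<.012).sum()>3 else None for a in(-.06,-.03,0,.03,.06)])
    p0=np.load(n+"0.npz")["d"];
    uu,v=map(int,proj(n,M));ims.append(cv2.resize(im[v-r:v+r,uu-r:uu+r,::-1],(390,390),interpolation=cv2.INTER_CUBIC))
cv2.imwrite("pics/fin.png",np.hstack(ims))
E
```

```text
scene 0 279 u [0.0078 0.0116] y [-0.0722  0.0749] u by y [np.float64(0.0105), np.float64(0.0115), np.float64(0.0112), np.float64(0.0113), np.float64(0.0105)]
scene 1 101 u [-0.      0.0041] y [-0.0549  0.0645] u by y [np.float64(0.0026), np.float64(0.0036), np.float64(0.0034), np.float64(0.0039), np.float64(0.0037)]
scene 2 135 u [0.003  0.0076] y [-0.0648  0.0695] u by y [np.float64(0.0055), np.float64(0.0072), np.float64(0.0066), np.float64(0.0061), np.float64(0.0071)]
top 0 104 u [0.0108 0.0171] y [-0.0728  0.0693] u by y [np.float64(0.0158), np.float64(0.0166), np.float64(0.0179), np.float64(0.0166), np.float64(0.0134)]
top 1 10 u [-0.0002  0.0047] y [-0.0552  0.0274] u by y [None, None, None, None, None]
top 2 12 u [-0.0006  0.009 ] y [-0.0513  0.0569] u by y [None, None, None, None, np.float64(0.0071)]
```

View pics/fin.png

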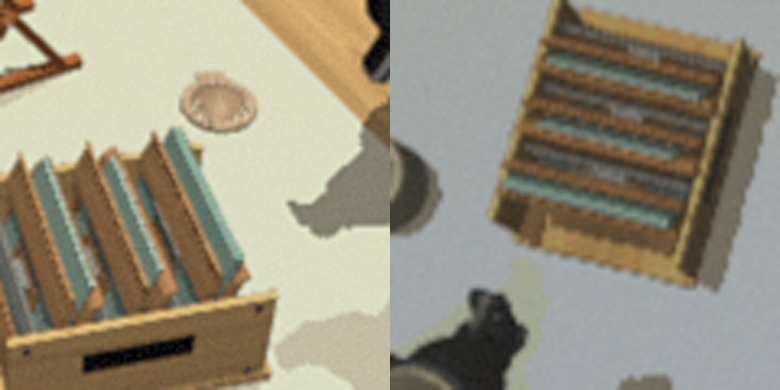

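The slab is home: its top edge is level at 11 mm above the lips (left crop, (175,135) to (240,270)). The sheets read 7 and 3 mm, as their sizes require, so they have not moved.

```bash
python3 -c "
from station import *
print(hand_in())"
```

```text
the job is handed in; nothing more can be done
None
```

The slab is home on the cork in the near slot and the job is handed in, at about 41 s: its top edge is level, 11 mm above the lips, and the two sheets have not moved. On the first try it touched the front lip at about 30 N, so I backed off, realigned it and lowered it in without resistance.

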